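# Rack the drying-stand rods the same way round

### The arm

A 6-joint arm with a two-finger parallel gripper is mounted at the origin on a cart in front of the work surface, level with it; the furniture and walls round the work are solid. World frame = base frame: x ahead of the robot, y to its left, z up, the work surface at z = 0. Lengths are in m, angles in rad, forces in N, time in s.
With the tool pointing down it reaches from about 0.35 to 0.975 m from the base axis. Payload 4.9 kg.
Tool frame: the origin (TCP) lies midway between the tips of the shut fingers; the grasp point (between the pads) lies 19 mm behind it; z points along the fingers, y is the line along which they close (so a half turn about z gives the same grasp; the last joint's range is limited). The gripper opens to 85 mm and grips with 20 to 120 N. Pads are 22 mm wide; open, the fingers measure 114 mm over their backs; the gripper's body (76 mm by 85 mm) begins 54 mm behind the grasp point. The pads swing forward as they close: fully open they stand 13 mm farther back than shut.
Start: joints at [1.072, 0.053, 1.613, -0, 1.476, -0.119], TCP at [0.232, 0.58, 0.231] pointing down, gripper open.
Joint ranges: [-3.01, 3.01], [-1.01, 2.22], [0.06, 2.58], [-1.02, 4.17], [0.09, 2.62], [-3.14, 3.14]. Speed limits (rad/s): [2.57, 2.57, 3.14, 3.14, 3.14, 3.14].

### API

Orientations are given as a unit quaternion [w, x, y, z].
In Python, from plant import state, grab_frame, camera_info, job_done, spot_in, masks_of, pinpoint gives the robot as it stands.
- The arm moves only by the shell command python3 -m handwheel 'ROWS' [OPENING]. ROWS is JSON, a list that holds one entry, the list of rows, each a list of 6 numbers: the shift along the world's x, y, z in m, then the turn, a rotation vector about the world's x, y, z in degrees. In form: [[[tx, ty, tz, ax, ay, az], ...]]. A call has 1 to 20 rows; each row shifts and turns the commanded pose from where the row before left it; what a row does not reach is not made up. A row lasts 1/12 s, in which the tool goes at most 41.7 mm and 7.16 degrees, less where a joint would pass 70% of its speed; a pose out of reach is approached as far as the arm can. A call is refused whole if a number of a shift passes 0.0417 or a number of a turn 7.16, either way. A call with a gripper value outside its range is refused whole. OPENING is the opening, from 0 (shut) to 1 (fully open), set as the call begins (- or left out, the last holds). The fingers move at their own pace and stop on an object; the grip force is fixed at half the most. Time passes only in rows, so rows that do not move let the fingers close. It gives the time, the measured TCP pose, the force, the opening and the grip force at its end, in the units of the state.
- state(): the state, without advancing time (a new reading comes with each control period).
- grab_frame(name): name is "side" or "top" or "wrist"; returns (picture, depth): 384x512x3 uint8, blue, green, red; 384x512 float32, m along the optical axis (not along the pixel's ray), 0 where there is no reading.
- camera_info(name): a dict with "fx", "fy", "cx", "cy" (pixels), "distortion" ([k1, k2, p1, p2, k3] as OpenCV has them; the pictures are not rectified), "T" (4x4, takes a point from camera to world coordinates). Camera axes: x right, y up, looking along -z (the intrinsics and any distortion apply to the point x, -y, -z); pixel columns grow to the right and rows downward; lengths in m; the calibration is good to about 2 mm. A picture is of the moment at which its call begins: read the wrist's pose just before it. camera_info takes no time and is no camera call; for the wrist camera it gives the pose at the moment of the call.
- job_done(): hands the job in; it is judged then, once.
Trained networks look in the newest picture that a camera, given by its name, has taken for a name from the list of things; names that differ only in an ending like _2 or _b are one class to them, and where a whole thing is asked for, a point or a joint stands for the part that bears it (a point fixed in the world has none). Each returns a list of dicts, best first, with "conf" (0 to 1); they miss things now and then, are a little off and sometimes report something else, mostly with a low value. They report only what shows in the picture. A call takes as long as a camera call.
- spot_in(camera, thing): "box" ([left, top, width, height] in pixels, round what is visible of it).
- masks_of(camera, thing): "region" (384x512 bool, what is visible of it) and "box" ([left, top, width, height] in pixels, round what is visible of it).
- pinpoint(camera, thing): "position" ([column, row] in pixels: a listed point, or the origin of a listed thing).
The state is a dict: "time": time; "joint_pos": joint angles; "joint_vel": joint speeds; "joint_efforts": joint torques, N m; "tool_pos": TCP position; "tool_rot": TCP orientation; "contact_force": force on the tool from outside, world axes, zero at the start; "ft_torque": the same for the moment, N m; "gripper_width": opening from 0.0 (shut) to 1.0 (fully open); "grasp_force": force on a finger pad.
Only numpy, scipy, OpenCV 4.12 (cv2) and the standard library are available. Lean on these libraries where they do the work, as an engineer would, in place of code of your own. Each camera call takes 0.05 s, during which the arm holds its last target. There are 200 camera calls.

### The job

The two loose wooden rods of the pasta drying stand are to go back into their storage tray beside the one that is already there: each lying down in a groove of its own, its chamfered end, like that one's, toward the tray's dark end wall, so that the next cook can push them straight into the stand. Tell the ends by feel in the stand's open brass socket: a chamfered end slides in past the sprung jaws, a square end stops against them. Leave everything else on the worktop where it stands.

Things in the scene. Friction and masses are not known exactly. Their poses are not given: they have to be found in the camera images.
- rod_a_mid (a point): centre of a loose beech rod (eight-sided bar, 18 mm across flats, 150 mm long, about 40 g), lying on a flat, its centre 9 mm up. Its x axis runs along it. One end is chamfered (its last 7 mm narrow from 18 to 9 mm), the other is cut square; which one (+x or -x) differs from rod to rod and is not to be known from name or axes.
- rod_b_mid (a point): centre of a loose beech rod (eight-sided bar, 18 mm across flats, 150 mm long, about 40 g), lying on a flat, its centre 9 mm up. Its x axis runs along it. One end is chamfered (its last 7 mm narrow from 18 to 9 mm), the other is cut square; which one (+x or -x) differs from rod to rod and is not to be known from name or axes.
- rod_c_mid (a point): centre of a third rod of the same make, which already lies in the tray's middle groove, its chamfered end (+x) rightly toward the dark end wall
- socket (a point): centre of the mouth of the only open socket, 115 mm above the worktop, in a brass bush (40 mm square, 8 mm proud of the post's face) on the stand's front. x points level into the socket, z up. The mouth narrows from 31 to 21 mm in its first 7 mm; a straight square bore, 21 mm wide, then runs to 70 mm from the mouth.
- jaws (a point): point between two sprung steel jaws inside the bore, left and right, 50 to 58 mm from the mouth and 13 mm apart. A chamfered end spreads them with about 5 N and slides on, to 70 mm at most; a square end stops dead against them, 50 mm from the mouth. Axes as the socket's.
- jaw_left (a joint): spread of the left jaw: 0 shut, 0.006 m at most; about 0.0025 when a rod lies between the jaws
- jaw_right (a joint): spread of the right jaw, as the left one
- stand: pasta drying stand, fixed; origin under its middle, x as the socket's. Foot 110 mm square; post 70 mm square, with its knob 224 mm high: within about 45 mm of its face a gripper's body has no room, so hold a rod well toward its other end to push it in. Two more rods stick out left and right 170 mm up, to 130 mm from the middle: they stay there.
- tray: beech storage tray, fixed, 186 x 150 mm, 38 high; origin at the centre of its underside, x along the grooves toward the dark end wall. Three V grooves (45 degree sides) at y = -46, 0, +46 mm; a rod lying home has its centre 27 mm above the underside. The end walls' inner faces are 83 mm from the middle.
- tray_gap (a point): centre of the finger gap across the tray's middle, on its floor 6 mm above the worktop: 70 mm wide along the rods, between the two grooved rails, whose ridges are 35 mm high. A rod can be laid in or taken out only by its middle, with the fingers in this gap. Axes as the tray's.
- tray_dark_end (a point): middle of the inner face of the tray's dark-brown end wall (the other end wall is pale), at the height of the rods
- jam_jar: strawberry-jam jar with a white lid, 75 mm wide, 112 high; a bystander, origin at its underside
- spice_1: glass spice jar with a red cap, 45 mm wide, 106 high; a bystander, origin at its underside
- spice_3: glass spice jar with a red cap, 45 mm wide, 106 high; a bystander, origin at its underside
- tin_small: small food tin, 58 mm wide, 72 high; a bystander, origin at its underside
- tea_light: tea light in a metal cup, 38 mm wide, 15 high; a bystander, origin at its underside
- teaspoon_1: teaspoon with a red handle, 132 mm long; a bystander, origin at its underside
- pen_1: white and red ball pen, 145 mm long, 9 mm thick; a bystander, origin at its underside

How it is judged:
By the outcome, as a careful person would: the job done as asked, in the order asked, and still so for the second after the job is handed in, with the robot touching nothing.
It also fails if it takes over 72 s, if anything falls off the work surface, if the arm or the gripper's body presses on something with over 40 N, if the wrist force passes 120 N, or if a joint passes its speed limit or range.

## Working session

There is one attempt and no reset: what is moved stays moved. The work goes in short steps, Python scripts to look and compute and a shell command to move; the robot and the scene stay as the last step left them, time stands still between calls to the robot, and variables do not carry over. Pictures are saved under pics/ and viewed, at most 10 in all, crops included, and the job is handed in when it is done.

```bash
mkdir -p pics; ls; cat > h.py <<'E'
import numpy as np, cv2
from plant import state, grab_frame, camera_info, spot_in, masks_of, pinpoint
def px2w(ci,px,z=None,depth=None):
    K=np.array([[ci['fx'],0,ci['cx']],[0,ci['fy'],ci['cy']],[0,0,1.]])
    n=cv2.undistortPoints(np.array([[px]],float),K,np.array(ci['distortion'],float))[0,0]
    d=np.array([n[0],-n[1],-1.]); T=np.array(ci['T']); o=T[:3,3]; r=T[:3,:3]@d
    return o+r*((z-o[2])/r[2] if z is not None else depth)
E
python3 - <<'E'
from h import *
s=state();print(s)
ims=[]
for c in ['top','side','wrist']:
    ci=camera_info(c);print(c,np.round(ci['T'],3).tolist(),ci['fx'])
    im,d=grab_frame(c);cv2.imwrite(f'pics/{c}0.png',im)
    if c!='wrist':
        for t in ['rod_a_mid','socket','tray','tray_gap','tray_dark_end','stand','jam_jar','spice_1','tin_small','tea_light','teaspoon_1','pen_1']:
            for r in pinpoint(c,t)[:3]:
                p=r['position'];dd=d[min(383,max(0,int(round(p[1])))),min(511,max(0,int(round(p[0]))))]
                print(c,t,round(r['conf'],2),np.round(p,1),np.round(px2w(ci,p,depth=dd),3), np.round(px2w(ci,p,z=0.009),3))
E
```

```text
pics
{'time': 0.0, 'joint_pos': array([ 1.07200697e+00,  5.33587778e-02,  1.61429046e+00, -3.03150505e-05,
        1.47598725e+00, -1.19005440e-01]), 'joint_vel': array([-4.42935896e-04, -7.83417816e-05,  3.06584990e-03,  1.38308877e-03,
        2.06293216e-03, -3.56630096e-04]), 'joint_efforts': array([-1.52762163e-04, -3.93721139e+01, -3.70157576e+01, -2.68823460e-04,
        7.52030290e-03, -1.92113657e-05]), 'tool_pos': array([0.23141232, 0.57991376, 0.23006393]), 'tool_rot': array([-2.96297735e-04,  1.88751276e-01,  9.82024395e-01, -9.78136592e-04]), 'contact_force': array([0.53179923, 1.08960557, 0.06996433]), 'ft_torque': array([ 0.02260534, -0.00217341,  0.01236808]), 'grasp_force': 0.0, 'gripper_width': 1.002165246200076}
top [[0.019, 0.987, -0.158, 0.326], [-1.0, 0.016, -0.023, -0.029], [-0.021, 0.158, 0.987, 1.125], [0.0, 0.0, 0.0, 1.0]] 376.4739998734968
top rod_a_mid 0.82 [342.2 201.8] [ 0.476 -0.265  0.019] [ 0.477 -0.267  0.009]
top socket 0.59 [239.8 153.1] [0.6   0.037 0.093] [0.622 0.042 0.009]
top tray 0.85 [164.4 200.5] [0.469 0.26  0.032] [0.472 0.266 0.009]
top 
[... 1838 characters left out ...]
003] [ 0.573 -0.326  0.009]
side jam_jar 0.65 [196.  190.1] [0.639 0.071 0.141] [ 0.699 -0.099  0.009]
side spice_1 0.64 [176.9 264.8] [0.646 0.277 0.025] [0.652 0.263 0.009]
side spice_1 0.52 [224.8 166.8] [ 0.631 -0.283  0.002] [ 0.628 -0.272  0.009]
side tin_small 0.87 [189.5 244.8] [0.632 0.197 0.029] [0.64  0.179 0.009]
side tea_light 0.6 [276.5 200. ] [ 0.398 -0.088  0.012] [ 0.398 -0.092  0.009]
side teaspoon_1 0.73 [288.1 284.9] [ 0.327  0.271 -0.001] [0.327 0.28  0.009]
side pen_1 0.62 [291.9 167.6] [ 0.359 -0.33  -0.001] [ 0.359 -0.314  0.009]
wrist [[0.371, -0.893, -0.254, 0.166], [0.929, 0.357, 0.102, 0.606], [-0.001, -0.274, 0.962, 0.373], [0.0, 0.0, 0.0, 1.0]] 325.4915097991094
```

```bash
python3 - <<'E'
import cv2
a=cv2.imread('pics/top0.png')[100:280,110:410];cv2.imwrite('pics/t1.png',cv2.resize(a,None,fx=2.6,fy=2.6,interpolation=cv2.INTER_CUBIC))
E
```

```text
(no output)
```

View pics/t1.png

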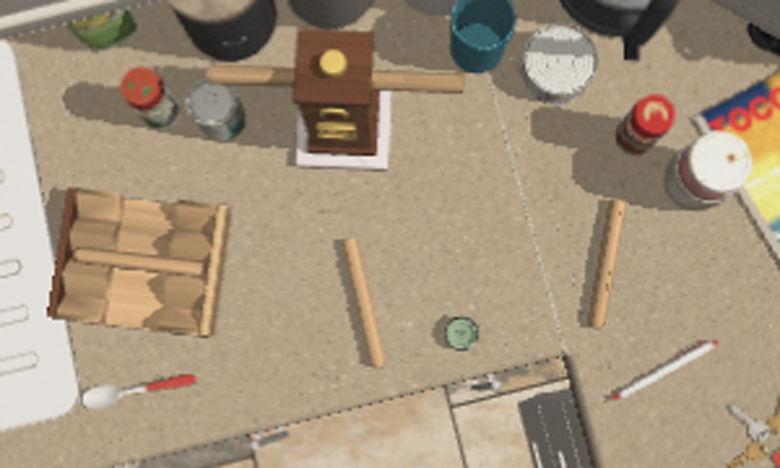

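View pics/side0.png

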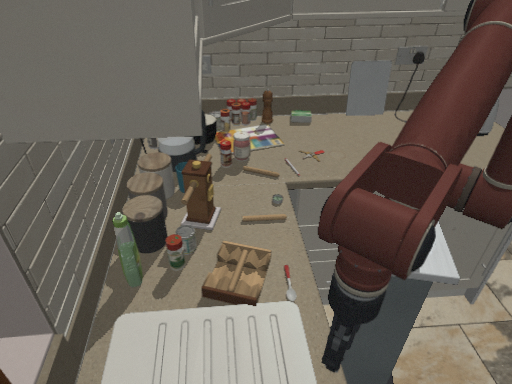

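The top view shows rod 1 at about px (250,216) and rod 2 at (344,201). The tray is at (164,200), with its dark wall on the left (+y). The stand's socket at (239,153) faces the robot (-x). The side view agrees; the tea light sits right of rod 1.

Next I'll measure precisely.

```bash
cat >> h.py <<'E'
def cloud(ci,d):
    K=np.array([[ci['fx'],0,ci['cx']],[0,ci['fy'],ci['cy']],[0,0,1.]])
    v,u=np.mgrid[0:d.shape[0],0:d.shape[1]]
    n=cv2.undistortPoints(np.stack([u,v],-1).reshape(-1,1,2).astype(float),K,np.array(ci['distortion'],float))[:,0]
    T=np.array(ci['T']); r=np.c_[n[:,0],-n[:,1],-np.ones(len(n))]*d.reshape(-1,1)
    return (r@T[:3,:3].T+T[:3,3]).reshape(*d.shape,3)
def rodfit(P,m):
    p=P[m]; p=p[(p[:,2]>.006)&(p[:,2]<.03)]
    if len(p)<10: return
    c=np.median(p[:,:2],0); p=p[np.linalg.norm(p[:,:2]-c,axis=1)<.1]
    (x,y),(w,h),a=cv2.minAreaRect(p[:,:2].astype(np.float32))
    v=np.linalg.svd(p[:,:2]-p[:,:2].mean(0))[2][0]; v*=np.sign(v[0])
    return np.round([x,y,*p[:,:2].mean(0),w,h,np.degrees(np.arctan2(v[1],v[0])),np.median(p[:,2])],4)
def tri(rays):
    A=0;b=0
    for o,d in rays:
        d=d/np.linalg.norm(d);M=np.eye(3)-np.outer(d,d);A=A+M;b=b+M@o
    return np.linalg.solve(A,b)
E
python3 - <<'E'
from h import *
rays={}
for c in ['top','side']:
    ci=camera_info(c);im,d=grab_frame(c);P=cloud(ci,d)
    for r in masks_of(c,'rod_a_mid')[:5]: print(c,'rod',round(r['conf'],2),r['box'],rodfit(P,r['region']&(d>0)))
    for t in ['tray','stand']:
        for r in masks_of(c,t)[:1]:
            p=P[r['region']&(d>0)]
            if t=='tray':
                p=p[(p[:,2]>.026)&(p[:,2]<.05)]
            else:
                p=p[(p[:,2]>.205)] if 0 else p[(p[:,2]>.155)&(p[:,2]<.19)]
            print(c,t,cv2.minAreaRect(p[:,:2].astype(np.float32)),len(p),p.min(0),p.max(0))
            if t=='stand':
                q=P[r['region']&(d>0)]; f=q[(q[:,2]>.03)&(q[:,2]<.19)&(q[:,0]<.63)&(abs(q[:,1]-.03)<.035)]
                hd=np.round(f[np.random.default_rng(0).choice(len(f),min(25,len(f)),False)],3);print(hd[hd[:,2].argsort()].tolist())
    for t in ['socket','tray_dark_end','tray_gap']:
        for r in pinpoint(c,t)[:1]:
            o=np.array(ci['T'])[:3,3];rays.setdefault(t,[]).append((o,px2w(ci,r['position'],depth=1)-o))
for t in rays: print(t,tri(rays[t]))
E
```

```text
top rod 0.6 [335.6, 179.5, 17.0, 45.3] [  0.4797  -0.2694   0.4814  -0.2684   0.0188   0.1473 -11.0069   0.0165]
top tray ((0.47085559368133545, 0.26530882716178894), (0.18496675789356232, 0.15086016058921814), 84.39924621582031) 1267 [0.38714808 0.16659276 0.02600264] [0.55384933 0.36229086 0.04353242]
top stand ((0.6279612183570862, 0.038419246673583984), (0.25800442695617676, 0.05131886526942253), 89.67757415771484) 605 [ 0.60229696 -0.09060321  0.15586344] [0.65417528 0.16734946 0.18922247]
[[0.608, 0.043, 0.039], [0.607, 0.019, 0.047], [0.608, 0.027, 0.055], [0.609, 0.053, 0.061], [0.609, 0.003, 0.073], [0.6, 0.034, 0.094], [0.606, 0.008, 0.095], [0.608, 0.065, 0.096], [0.608, 0.064, 0.104], [0.603, 0.053, 0.104], [0.606, 0.042, 0.104], [0.605, 0.036, 0.106], [0.607, 0.008, 0.111], [0.6, 0.042, 0.135], [0.603, 0.042, 0.135], [0.602, 0.05, 0.137], [0.608, 0.01, 0.139], [0.608, 0.061, 0.147], [0.607, 0.014, 0.162], [0.604, 0.043, 0.162], [0.609, 0.059, 0.172], [0.604, 0.032, 0.178], [0.609, 0.063, 0.179], [0.608, 0.05, 0.183], [0.608, 0.029, 0.184]]
side rod 0.66 [242.9, 165.5, 33
[... 478 characters left out ...]
.037], [0.604, 0.028, 0.043], [0.607, 0.055, 0.048], [0.605, 0.011, 0.051], [0.606, 0.004, 0.064], [0.606, 0.045, 0.065], [0.608, 0.035, 0.074], [0.607, 0.049, 0.085], [0.599, 0.06, 0.111], [0.602, 0.024, 0.112], [0.599, 0.058, 0.118], [0.603, 0.057, 0.12], [0.605, 0.06, 0.122], [0.598, 0.022, 0.123], [0.606, 0.004, 0.125], [0.607, 0.062, 0.128], [0.598, 0.058, 0.13], [0.602, 0.054, 0.134], [0.606, 0.036, 0.148], [0.602, 0.048, 0.161], [0.606, 0.005, 0.173], [0.603, 0.031, 0.179], [0.606, 0.005, 0.18], [0.607, 0.062, 0.181], [0.605, 0.006, 0.189]]
socket [0.43553619 0.22012238 0.27027471]
tray_dark_end [0.47438569 0.33893203 0.02174829]
tray_gap [4.73937609e-01 2.67524917e-01 1.62200312e-04]
```

```bash
python3 -m handwheel '[[[0.0105,-0.034,0,0,0,2],[0.0105,-0.034,0,0,0,2],[0.0105,-0.034,0,0,0,2],[0.0105,-0.034,0,0,0,2],[0.0105,-0.034,0,0,0,2],[0.0105,-0.034,0,0,0,2],[0.0105,-0.034,0,0,0,2],[0.0105,-0.034,0,0,0,2],[0.0105,-0.034,0,0,0,2],[0.0105,-0.034,0,0,0,2],[0.0105,-0.034,0,0,0,2],[0.0105,-0.034,0,0,0,2],[0.0105,-0.034,0,0,0,2],[0.0105,-0.034,0,0,0,2],[0.0105,-0.034,0,0,0,2],[0.0105,-0.034,0,0,0,2],[0.0105,-0.034,0,0,0,2],[0,0,0,0,0,0]]]' 0.5
cat >> h.py <<'E'
def wlook(name):
    ci=camera_info('wrist');im,d=grab_frame('wrist');cv2.imwrite('pics/'+name,im);s=state()
    q=s['tool_rot'];y=np.array([2*(q[1]*q[2]-q[0]*q[3]),1-2*(q[1]**2+q[3]**2)])
    print('tcp',np.round(s['tool_pos'],4),'az',np.degrees(np.arctan2(y[1],y[0])).round(2),'t',s['time'])
    return ci,im,d,cloud(ci,d)
E
python3 - <<'E'
from h import *
ci,im,d,P=wlook('w1.png')
for r in masks_of('wrist','rod_a_mid')[:3]: print('rod',round(r['conf'],2),r['box'],rodfit(P,r['region']&(d>0)))
for t in ['rod_a_mid','socket']:
  for r in pinpoint('wrist',t)[:2]: 
    p=r['position'];dd=d[min(383,max(0,int(round(p[1])))),min(511,max(0,int(round(p[0]))))]
    print(t,r['conf'],p,px2w(ci,p,z=.009 if t[0]=='r' else None,depth=dd),dd)
E
```

```text
time: 3.55
tool_pos: [0.4111, -0.0023, 0.2316]
tool_rot: [0.0, -0.103, 0.995, -0.001]
contact_force: [-0.8, 0.9, -0.7]
gripper_width: 0.5
grasp_force: 0.0
tcp [0.4106 0.     0.2315] az 101.9 t 3.6
rod 0.85 [2.0, 118.7, 42.1, 118.0] [  0.4796  -0.27     0.4754  -0.2661   0.0198   0.1498 -10.5416   0.016 ]
rod_a_mid 0.9 [24.2, 175.0] [ 0.47724688 -0.26822388  0.009     ] 0.367472
rod_a_mid 0.39 [444.6, 252.7] [0.46938029 0.2586273  0.009     ] 0.37439626
```

View pics/w1.png

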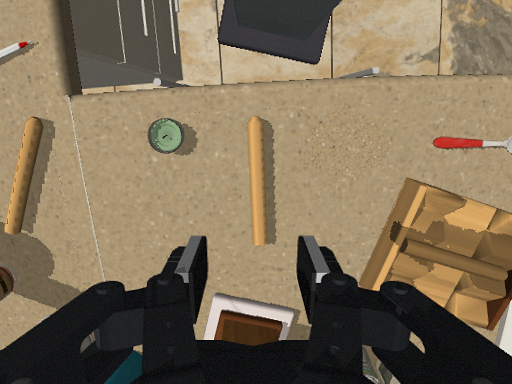

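The wrist view shows rod 1 between px (255,118) and (260,244), nearly aligned with the fingers. The tea light is at (166,135) and rod 2 at (23,175).

```bash
cat >> h.py <<'E'
def box(u0,u1,v0,v1):
    m=np.zeros((384,512),bool);m[v0:v1,u0:u1]=1;return m
E
python3 - <<'E'
from h import *
ci,im,d,P=wlook('w2.png')
print(rodfit(P,box(235,280,100,262)&(d>0)))
ci=camera_info('top');im,d=grab_frame('top');print(rodfit(cloud(ci,d),box(238,264,182,250)&(d>0)))
E
```

```text
tcp [0.41   0.0034 0.2313] az 102.32 t 3.8
[4.29700e-01 6.30000e-03 4.26200e-01 5.50000e-03 1.49300e-01 1.80000e-02
 1.43319e+01 1.65000e-02]
[ 0.3664  0.0074  0.3764 -0.0035  0.0376  0.0662 -3.0364  0.0164]
```

```bash
python3 -m handwheel '[[[-0.0016,-0.001,-0.03,0,0,2],[0,0,-0.038,0,0,0],[0,0,-0.038,0,0,0],[0,0,-0.038,0,0,0],[0,0,-0.035,0,0,0],[0,0,-0.025,0,0,0],[0,0,-0.015,0,0,0],[0,0,-0.004,0,0,0],[0,0,0,0,0,0]]]'; python3 -m handwheel '[[[0,0,0,0,0,0],[0,0,0,0,0,0],[0,0,0,0,0,0],[0,0,0,0,0,0],[0,0,0,0,0,0]]]' 0
```

```text
time: 4.6
tool_pos: [0.4074, 0.0026, 0.0072]
tool_rot: [-0.001, -0.125, 0.992, 0.0]
contact_force: [0.3, -0.4, 0.3]
gripper_width: 0.5
grasp_force: 0.0
time: 5.02
tool_pos: [0.4104, 0.0014, 0.0104]
tool_rot: [0.002, -0.124, 0.992, -0.0]
contact_force: [-1.1, 1.2, 6.7]
gripper_width: 0.176
grasp_force: 58.9
```

```bash
python3 -m handwheel '[[[0,0,0.03,0,0,0],[0,0,0.038,0,0,0],[0.01,0.005,0.039,0,0,-2.5],[0.015,0.008,0,0,0,-3],[0.015,0.008,0,0,0,-3],[0.015,0.008,0,0,0,-3],[0.015,0.009,0,0,0,-2.8],[0,0,0,0,0,0],[0,0,0,0,0,0]]]'
python3 - <<'E'
from h import *
ci,im,d,P=wlook('w3.png')
for r in pinpoint('wrist','socket')[:2]:
    p=r['position'];dd=d[min(383,max(0,int(round(p[1])))),min(511,max(0,int(round(p[0]))))]
    print('sock',r['conf'],p,px2w(ci,p,depth=dd))
for c in ['top','side']:
    ci=camera_info(c);im2,d=grab_frame(c);P=cloud(ci,d);cv2.imwrite('pics/%s3.png'%c,im2)
    q=P[(d>0)];q=q[(q[:,0]>.505)&(q[:,0]<.57)&(abs(q[:,1]-.04)<.03)&(q[:,2]>.09)&(q[:,2]<.14)]
    f=np.polyfit(q[:,0],q[:,1],1) if len(q) else 0
    print(c,len(q),q.mean(0) if len(q) else 0,f, q.max(0) if len(q) else 0)
    # stand face edges
    B=P[(d>0)];B=B[(abs(B[:,0]-.6015)<.0035)&(abs(B[:,2]-.115)<.024)&(abs(B[:,1]-.035)<.04)];print('bush',len(B),B.min(0),B.max(0),B.mean(0))
    for r in pinpoint(c,'socket')[:1]: print(r, px2w(ci,r['position'],z=.115))
a=im2[140:240,150:290];t=cv2.imread('pics/top3.png')[110:210,170:310]
cv2.imwrite('pics/c3.png',np.hstack([cv2.resize(x,None,fx=2.85,fy=2.85,interpolation=cv2.INTER_CUBIC) for x in (t,a)]))
E
```

```text
time: 5.77
tool_pos: [0.4787, 0.0395, 0.1156]
tool_rot: [-0.0, -0.0, 1.0, -0.0]
contact_force: [-0.1, -0.7, 0.1]
gripper_width: 0.178
grasp_force: 58.7
tcp [0.4782 0.0393 0.1153] az 90.02 t 5.8167
top 0 0 0 0
bush 73 [0.59859274 0.01825065 0.09356021] [0.60499134 0.05816428 0.13850695] [0.60120385 0.03721215 0.11771048]
{'position': [238.8, 152.4], 'conf': 0.79} [0.59604079 0.03845452 0.115     ]
side 120 [0.53763099 0.04514489 0.11601956] [0.0157724  0.03666516] [0.56989336 0.05214559 0.12280657]
bush 67 [0.59810588 0.00527298 0.09403008] [0.60499475 0.06163298 0.13825133] [0.60129303 0.04077309 0.11669977]
{'position': [209.4, 191.8], 'conf': 0.94} [0.60621974 0.03886076 0.115     ]
```

View pics/c3.png

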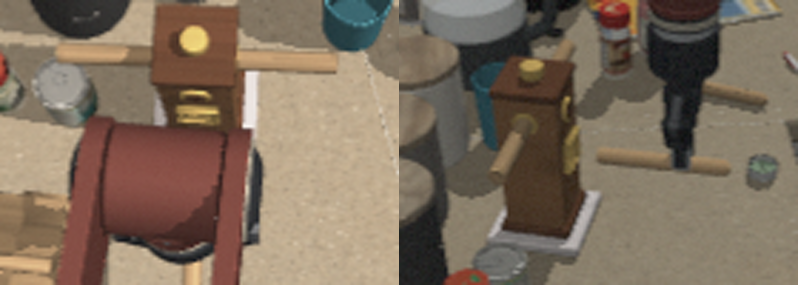

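```bash
python3 -m handwheel '[[[0.012,-0.0006,0,0,0,0],[0.012,0,0,0,0,0],[0.01,0,0,0,0,0],[0.008,0,0,0,0,0],[0.006,0,0,0,0,0],[0,0,0,0,0,0]]]'
```

```text
time: 6.57
tool_pos: [0.5273, 0.0385, 0.1154]
tool_rot: [0.0, 0.001, 1.0, -0.0]
contact_force: [1.8, -1.4, -0.8]
gripper_width: 0.174
grasp_force: 58.8
```

```bash
python3 -m handwheel '[[[0.008,0,0,0,0,0],[0.007,0,0,0,0,0],[0.005,0,0,0,0,0],[0,0,0,0,0,0]]]';python3 -m handwheel '[[[0.002,0,0,0,0,0],[0.002,0,0,0,0,0],[0,0,0,0,0,0]]]'
```

```text
time: 6.9
tool_pos: [0.5477, 0.0386, 0.1155]
tool_rot: [0.001, 0.001, 1.0, -0.0]
contact_force: [0.2, -1.6, -1.7]
gripper_width: 0.175
grasp_force: 58.8
time: 7.15
tool_pos: [0.5507, 0.0387, 0.1152]
tool_rot: [-0.0, 0.001, 1.0, -0.0]
contact_force: [-0.0, -2.5, -0.7]
gripper_width: 0.177
grasp_force: 58.8
```

```bash
python3 -m handwheel '[[[0.002,0,0,0,0,0],[0.001,0,0,0,0,0],[0,0,0,0,0,0]]]';python3 -m handwheel '[[[0.002,0,0,0,0,0],[0.001,0,0,0,0,0],[0,0,0,0,0,0]]]'
```

```text
time: 7.4
tool_pos: [0.5537, 0.0388, 0.1153]
tool_rot: [-0.0, 0.001, 1.0, -0.0]
contact_force: [-0.1, -3.2, -0.1]
gripper_width: 0.174
grasp_force: 58.8
time: 7.65
tool_pos: [0.5546, 0.0389, 0.1147]
tool_rot: [-0.003, 0.0, 1.0, -0.0]
contact_force: [-8.0, -2.1, 2.3]
gripper_width: 0.175
grasp_force: 59.3
```

```bash
python3 -m handwheel '[[[0.002,0,0,0,0,0],[0,0,0,0,0,0]]]';python3 -m handwheel '[[[0.002,0,0,0,0,0],[0,0,0,0,0,0],[0,0,0,0,0,0]]]'
```

```text
time: 7.82
tool_pos: [0.5547, 0.0389, 0.1142]
tool_rot: [-0.006, 0.0, 1.0, -0.0]
contact_force: [-14.1, -1.4, 7.1]
gripper_width: 0.176
grasp_force: 59.8
time: 8.07
tool_pos: [0.5548, 0.039, 0.1137]
tool_rot: [-0.008, 0.0, 1.0, -0.0]
contact_force: [-19.1, -2.7, 8.8]
gripper_width: 0.176
grasp_force: 60.0
```

Stopped dead at about 50 mm with force rising to 19 N, so this end (+x) of rod 1 is square and its chamfer is at the rear. I'll back out and turn it -95.6° over the far groove.

```bash
python3 -m handwheel '[[[-0.01,0,0,0,0,0],[-0.02,0,0,0,0,0],[-0.03,0,0,0,0,0],[-0.03,0,0,0,0,0],[0.0035,0.0172,0,0,0,-6.83],[0.0035,0.0172,0,0,0,-6.83],[0.0035,0.0172,0,0,0,-6.83],[0.0035,0.0172,0,0,0,-6.83],[0.0035,0.0172,0,0,0,-6.83],[0.0035,0.0172,0,0,0,-6.83],[0.0035,0.0172,0,0,0,-6.83],[0.0035,0.0172,0,0,0,-6.83],[0.0035,0.0172,0,0,0,-6.83],[0.0035,0.0172,0,0,0,-6.83],[0.0035,0.0172,0,0,0,-6.83],[0.0035,0.0172,0,0,0,-6.83],[0.0035,0.0172,0,0,0,-6.83],[0.0035,0.0172,0,0,0,-6.83],[0,0,0,0,0,0],[0,0,0,0,0,0]]]'
python3 - <<'E'
from h import *
ci,im,d,P=wlook('w4.png')
for r in masks_of('wrist','tray')[:1]:
    p=P[r['region']&(d>0)];p=p[(p[:,2]>.026)&(p[:,2]<.05)];print('tray',r['conf'],cv2.minAreaRect(p[:,:2].astype(np.float32)))
for c in ['side','top']:
    ci=camera_info(c);im,d=grab_frame(c);P=cloud(ci,d)
    q=P[d>0];q=q[(q[:,0]>.47)&(q[:,0]<.56)&(q[:,1]>.14)&(q[:,1]<.38)&(q[:,2]>.095)&(q[:,2]<.13)]
    if c=='side':
        print(np.round(np.percentile(q,[0,2,50,98,100],axis=0),4).tolist())
        e=q[(q[:,1]<.25)|(q[:,1]>.32)];print(np.polyfit(e[:,1],e[:,0],1),np.polyfit(e[:,1],e[:,2],1))
E
```

```text
time: 9.73
tool_pos: [0.5196, 0.2806, 0.1155]
tool_rot: [-0.0, 0.74, 0.673, 0.0]
contact_force: [1.0, 0.8, -0.9]
gripper_width: 0.177
grasp_force: 58.8
tcp [0.5195 0.2799 0.1153] az -5.5 t 9.7833
tray 0.92 ((0.4704485535621643, 0.2654130160808563), (0.18554718792438507, 0.15068699419498444), 84.41362762451172)
[[0.4958, 0.1901, 0.1069], [0.5001, 0.1948, 0.1097], [0.5175, 0.2928, 0.1198], [0.5342, 0.3331, 0.1287], [0.5383, 0.3344, 0.13]]
[0.13707889 0.47537337] [0.00047202 0.11721754]
```

View pics/w4.png

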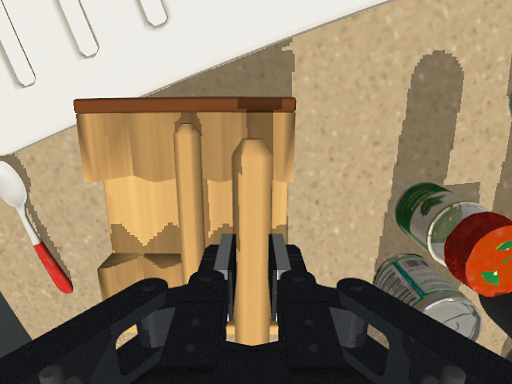

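```bash
python3 -m handwheel '[[[-0.0014,-0.001,-0.02,0,0,0],[0,0,-0.03,0,0,0],[0,0,-0.02,0,0,0],[0,0,-0.01,0,0,0],[0,0,-0.004,0,0,0],[0,0,0,0,0,0]]]';python3 -m handwheel '[[[0,0,-0.002,0,0,0],[0,0,0,0,0,0]]]'
```

```text
time: 10.43
tool_pos: [0.5181, 0.2782, 0.031]
tool_rot: [-0.0, 0.741, 0.671, -0.0]
contact_force: [-0.3, 0.6, 0.1]
gripper_width: 0.17
grasp_force: 58.8
time: 10.6
tool_pos: [0.519, 0.2789, 0.0305]
tool_rot: [0.0, 0.741, 0.671, 0.001]
contact_force: [0.1, -0.1, -0.8]
gripper_width: 0.178
grasp_force: 58.8
```

```bash
python3 -m handwheel '[[[0,0,-0.001,0,0,0],[0,0,0,0,0,0]]]';python3 -m handwheel '[[[0,0,-0.001,0,0,0],[0,0,0,0,0,0]]]'; python3 -m handwheel '[[[0,0,-0.001,0,0,0],[0,0,0,0,0,0]]]'
```

```text
time: 10.77
tool_pos: [0.5187, 0.2789, 0.0291]
tool_rot: [0.0, 0.741, 0.671, 0.001]
contact_force: [0.0, 0.3, 0.5]
gripper_width: 0.177
grasp_force: 58.8
time: 10.93
tool_pos: [0.5192, 0.2789, 0.0283]
tool_rot: [0.001, 0.741, 0.671, 0.001]
contact_force: [0.8, 0.9, 1.3]
gripper_width: 0.177
grasp_force: 59.1
time: 11.1
tool_pos: [0.5193, 0.2789, 0.0281]
tool_rot: [0.001, 0.741, 0.671, 0.001]
contact_force: [-0.1, -1.3, 7.6]
gripper_width: 0.177
grasp_force: 59.9
```

```bash
python3 -m handwheel '[[[0,0,0,0,0,0],[0,0,0,0,0,0],[0,0,0,0,0,0],[0,0,0.01,0,0,0],[0,0,0.025,0,0,0],[0,0,0.035,0,0,0],[0,0,0.04,0,0,0],[0,0,0.04,0,0,0],[0,0,0,0,0,0]]]' 0.36
python3 - <<'E'
from h import *
ci,im,d,P=wlook('w5.png')
print(state()['gripper_width'])
E
```

```text
time: 11.85
tool_pos: [0.523, 0.2806, 0.1876]
tool_rot: [0.003, 0.741, 0.671, 0.008]
contact_force: [0.9, 0.4, 1.4]
gripper_width: 0.358
grasp_force: 0.0
tcp [0.5215 0.28   0.1837] az -5.67 t 11.9
0.3561540515419422
```

View pics/w5.png

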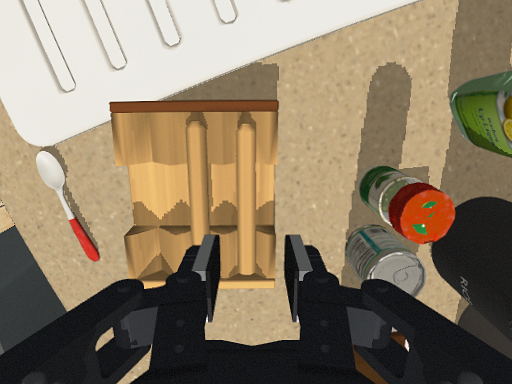

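Rod 1 lies in its groove, px (246,122) to (247,275), chamfer toward the dark wall like its neighbour at (197,…). Now rod 2.

```bash
python3 -m handwheel '[[[-0.0037,-0.034,0,0,0,5.3],[-0.0037,-0.034,0,0,0,5.3],[-0.0037,-0.034,0,0,0,5.3],[-0.0037,-0.034,0,0,0,5.3],[-0.0037,-0.034,0,0,0,5.3],[-0.0037,-0.034,0,0,0,5.3],[-0.0037,-0.034,0,0,0,5.3],[-0.0037,-0.034,0,0,0,5.3],[-0.0037,-0.034,0,0,0,5.3],[-0.0037,-0.034,0,0,0,5.3],[-0.0037,-0.034,0,0,0,5.3],[-0.0037,-0.034,0,0,0,5.3],[-0.0037,-0.034,0,0,0,5.3],[-0.0037,-0.034,0,0,0,5.3],[-0.0037,-0.034,0,0,0,5.3],[-0.0037,-0.034,0,0,0,5.3],[0,0,0,0,0,0],[0,0,0,0,0,0]]]' 0.5
python3 - <<'E'
from h import *
ci,im,d,P=wlook('w6.png')
for r in masks_of('wrist','rod_a_mid')[:2]: print('rod',round(r['conf'],2),r['box'],rodfit(P,r['region']&(d>0)))
E
```

```text
time: 13.4
tool_pos: [0.4581, -0.2662, 0.1752]
tool_rot: [-0.001, 0.097, 0.995, 0.001]
contact_force: [0.3, 0.4, -0.7]
gripper_width: 0.5
grasp_force: 0.0
tcp [ 0.4583 -0.2651  0.1752] az 78.99 t 13.45
rod 0.8 [241.7, 120.8, 21.4, 149.5] [  0.4797  -0.2709   0.4756  -0.2699   0.0179   0.149  -10.6395   0.0165]
```

```bash
python3 -m handwheel '[[[0.0006,-0.0014,-0.03,0,0,0.3],[0,0,-0.038,0,0,0],[0,0,-0.038,0,0,0],[0,0,-0.032,0,0,0],[0,0,-0.02,0,0,0],[0,0,-0.01,0,0,0],[0,0,0,0,0,0]]]'; python3 -m handwheel '[[[0,0,0,0,0,0],[0,0,0,0,0,0],[0,0,0,0,0,0],[0,0,0,0,0,0],[0,0,0,0,0,0]]]' 0
```

```text
time: 14.08
tool_pos: [0.4579, -0.264, 0.0055]
tool_rot: [-0.002, 0.092, 0.996, 0.002]
contact_force: [0.1, -0.4, -1.4]
gripper_width: 0.497
grasp_force: 0.0
time: 14.5
tool_pos: [0.4612, -0.2677, 0.0107]
tool_rot: [0.002, 0.092, 0.996, -0.001]
contact_force: [-0.5, 1.7, 5.7]
gripper_width: 0.175
grasp_force: 59.4
```

```bash
python3 -m handwheel '[[[0,0.002,0.03,0,0,0],[0,0.003,0.038,0,0,0],[0,0.01,0.04,0,0,0],[0.0016,0.029,0,0,0,1.07],[0.0016,0.029,0,0,0,1.07],[0.0016,0.029,0,0,0,1.07],[0.0016,0.029,0,0,0,1.07],[0.0016,0.029,0,0,0,1.07],[0.0016,0.029,0,0,0,1.07],[0.0016,0.029,0,0,0,1.07],[0.0016,0.029,0,0,0,1.07],[0.0016,0.029,0,0,0,1.07],[0.0016,0.029,0,0,0,1.07],[0,0,0,0,0,0],[0,0,0,0,0,0]]]'
```

```text
time: 15.75
tool_pos: [0.4756, 0.0391, 0.1167]
tool_rot: [0.0, -0.002, 1.0, -0.0]
contact_force: [0.0, -0.0, 0.4]
gripper_width: 0.175
grasp_force: 58.7
```

```bash
python3 -m handwheel '[[[0.013,-0.0004,-0.0012,0,0,-0.2],[0.012,0,0,0,0,0],[0.011,0,0,0,0,0],[0.009,0,0,0,0,0],[0.006,0,0,0,0,0],[0,0,0,0,0,0]]]';python3 -m handwheel '[[[0.008,0,0,0,0,0],[0.007,0,0,0,0,0],[0.006,0,0,0,0,0],[0,0,0,0,0,0]]]'
```

```text
time: 16.25
tool_pos: [0.5276, 0.0369, 0.1154]
tool_rot: [0.0, 0.001, 1.0, -0.0]
contact_force: [-0.3, -1.0, 0.5]
gripper_width: 0.175
grasp_force: 58.7
time: 16.58
tool_pos: [0.5487, 0.0377, 0.1153]
tool_rot: [0.0, 0.001, 1.0, -0.0]
contact_force: [-1.2, -0.3, -0.7]
gripper_width: 0.171
grasp_force: 58.7
```

```bash
for i in 1; do python3 -m handwheel '[[[0.003,0,0,0,0,0],[0.003,0,0,0,0,0],[0,0,0,0,0,0]]]'; done; python3 -m handwheel '[[[0.002,0,0,0,0,0],[0,0,0,0,0,0]]]';python3 -m handwheel '[[[0.002,0,0,0,0,0],[0,0,0,0,0,0]]]'
```

```text
time: 16.83
tool_pos: [0.5541, 0.0378, 0.1152]
tool_rot: [0.0, 0.001, 1.0, -0.0]
contact_force: [0.7, -1.5, -0.9]
gripper_width: 0.173
grasp_force: 58.8
time: 17.0
tool_pos: [0.5555, 0.0378, 0.115]
tool_rot: [-0.0, 0.001, 1.0, -0.0]
contact_force: [-1.2, -0.2, 0.8]
gripper_width: 0.173
grasp_force: 58.8
time: 17.17
tool_pos: [0.5557, 0.0379, 0.1146]
tool_rot: [-0.003, 0.001, 1.0, -0.0]
contact_force: [-7.0, -0.1, 5.0]
gripper_width: 0.175
grasp_force: 59.3
```

```bash
python3 -m handwheel '[[[0.002,0,0,0,0,0],[0,0,0,0,0,0]]]';python3 -m handwheel '[[[0.003,0,0,0,0,0],[0,0,0,0,0,0],[0,0,0,0,0,0]]]'
```

```text
time: 17.33
tool_pos: [0.5558, 0.038, 0.1141]
tool_rot: [-0.006, 0.001, 1.0, 0.0]
contact_force: [-12.9, -0.6, 6.1]
gripper_width: 0.171
grasp_force: 59.6
time: 17.58
tool_pos: [0.556, 0.038, 0.1132]
tool_rot: [-0.009, 0.0, 1.0, -0.0]
contact_force: [-21.1, -1.0, 11.2]
gripper_width: 0.176
grasp_force: 60.0
```

Rod 2 also stops dead at about 50 mm, with force climbing to 21 N, so its +x end is square and its chamfer is at the rear. It gets the same turn, over the near groove.

```bash
python3 -m handwheel '[[[-0.01,0,0,0,0,0],[-0.02,0,0,0,0,0],[-0.03,0,0,0,0,0],[-0.03,0,0,0,0,0],[-0.0033,0.0178,0,0,0,-6.83],[-0.0033,0.0178,0,0,0,-6.83],[-0.0033,0.0178,0,0,0,-6.83],[-0.0033,0.0178,0,0,0,-6.83],[-0.0033,0.0178,0,0,0,-6.83],[-0.0033,0.0178,0,0,0,-6.83],[-0.0033,0.0178,0,0,0,-6.83],[-0.0033,0.0178,0,0,0,-6.83],[-0.0033,0.0178,0,0,0,-6.83],[-0.0033,0.0178,0,0,0,-6.83],[-0.0033,0.0178,0,0,0,-6.83],[-0.0033,0.0178,0,0,0,-6.83],[-0.0033,0.0178,0,0,0,-6.83],[-0.0033,0.0178,0,0,0,-6.83],[0,0,0,0,0,0],[0,0,0,0,0,0]]]'
python3 - <<'E'
from h import *
wlook('w7.png')
ci=camera_info('side');im,d=grab_frame('side');q=cloud(ci,d)[d>0]
q=q[(abs(q[:,0]-.425)<.04)&(q[:,1]>.14)&(q[:,1]<.38)&(q[:,2]>.095)&(q[:,2]<.125)];print(np.percentile(q,[1,50,99],axis=0).round(4))
E
```

```text
time: 19.25
tool_pos: [0.4262, 0.2875, 0.1151]
tool_rot: [0.0, 0.74, 0.673, 0.0]
contact_force: [-0.7, -0.3, -0.4]
gripper_width: 0.174
grasp_force: 58.8
tcp [0.4263 0.2869 0.115 ] az -5.53 t 19.3
[[0.4084 0.2314 0.1097]
 [0.4262 0.3073 0.1197]
 [0.4402 0.3425 0.1245]]
```

View pics/w7.png

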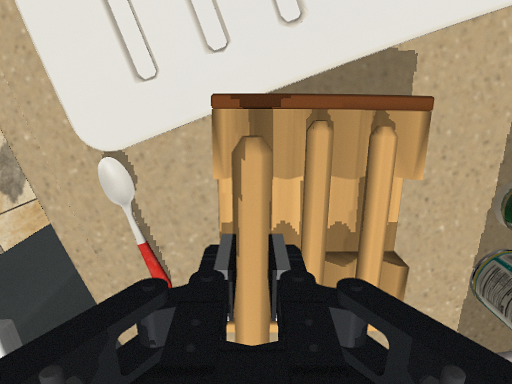

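The rod's chamfered tip (252,138) points to the dark wall, and the rod sits over the free near groove. Lowering it now.

```bash
python3 -m handwheel '[[[0.0002,0.0003,-0.02,0,0,0],[0,0,-0.03,0,0,0],[0,0,-0.02,0,0,0],[0,0,-0.01,0,0,0],[0,0,-0.005,0,0,0],[0,0,0,0,0,0]]]';python3 -m handwheel '[[[0,0,-0.0015,0,0,0],[0,0,0,0,0,0]]]';python3 -m handwheel '[[[0,0,-0.001,0,0,0],[0,0,0,0,0,0]]]'
```

```text
time: 19.85
tool_pos: [0.427, 0.2868, 0.03]
tool_rot: [0.0, 0.742, 0.671, -0.0]
contact_force: [0.3, 0.6, 0.3]
gripper_width: 0.175
grasp_force: 58.9
time: 20.02
tool_pos: [0.4272, 0.2876, 0.0296]
tool_rot: [0.0, 0.741, 0.671, 0.001]
contact_force: [-1.3, 0.5, -0.6]
gripper_width: 0.168
grasp_force: 58.8
time: 20.18
tool_pos: [0.4275, 0.2877, 0.0287]
tool_rot: [0.0, 0.741, 0.671, 0.001]
contact_force: [0.1, 0.5, 2.1]
gripper_width: 0.173
grasp_force: 59.1
```

```bash
python3 -m handwheel '[[[0,0,-0.001,0,0,0],[0,0,0,0,0,0]]]'; python3 -m handwheel '[[[0,0,0,0,0,0],[0,0,0,0,0,0],[0,0,0,0,0,0],[0,0,0.01,0,0,0],[0,0,0.025,0,0,0],[0,0,0.035,0,0,0],[0,0,0.04,0,0,0],[0,0,0.04,0,0,0],[0,-0.025,0.02,0,0,0],[0,-0.025,0.02,0,0,0],[0,-0.025,0,0,0,0],[0,0,0,0,0,0],[0,0,0,0,0,0]]]' 0.36
python3 - <<'E'
from h import *
ci,im,d,P=wlook('w8.png')
p=P[d>0];a=np.radians(84.4);ex=np.array([np.cos(a),np.sin(a)]);ey=np.array([-ex[1],ex[0]])
r=p[:,:2]-[.4705,.2654];x=r@ex;y=r@ey
for g in(-.046,0,.046):
    m=(abs(y-g)<.006)&(abs(x)<.079);z=p[m,2];t=m.copy();t[m]=(z>.03)&(z<.045)
    print(g,t.sum(),x[t].min(),x[t].max(),[np.median(p[t&(abs(x-c)<.01),2]).round(4) for c in(-.05,0,.05)])
E
```

```text
time: 20.35
tool_pos: [0.4277, 0.2878, 0.0283]
tool_rot: [0.0, 0.741, 0.671, 0.001]
contact_force: [-1.4, -1.9, 6.7]
gripper_width: 0.174
grasp_force: 59.9
time: 21.43
tool_pos: [0.4266, 0.2118, 0.2173]
tool_rot: [0.0, 0.742, 0.67, 0.001]
contact_force: [-0.2, 0.4, -0.5]
gripper_width: 0.365
grasp_force: 0.0
tcp [0.4264 0.2123 0.2166] az -5.75 t 21.4833
-0.046 1867 -0.07886398656615852 0.07069211846113693 [np.float64(0.035), np.float64(0.0348), np.float64(0.0347)]
0 1893 -0.07614423673078603 0.07374188417272634 [np.float64(0.0351), np.float64(0.035), np.float64(0.0349)]
0.046 1859 -0.07820806955961028 0.07185564614580925 [np.float64(0.0351), np.float64(0.035), np.float64(0.0346)]
```

View pics/w8.png

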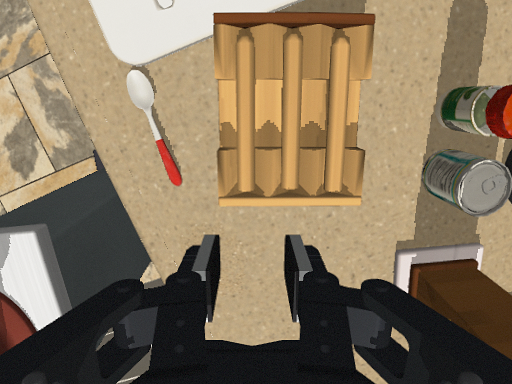

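All three rods lie level at the same height in their grooves, px columns 245, 292 and 339. Their chamfered ends (row ~32) face the dark wall, and the bystanders in view haven't moved.

```bash
python3 -c "
from plant import job_done;print(job_done())"
```

```text
the job is handed in; nothing more can be done
None
```

Both loose rods are back in the tray, one in each outer groove, with their chamfered ends toward the dark wall; each one's other end stopped square in the socket. The job was handed in at about 21.5 s, but no verdict came back.

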